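Egg on the drying post, lamp lid held at its mark

TASK

In the egg-dyeing workshop, take the smaller of the two wooden eggs from the tray and stand it upright, centred, on the narrow drying post in front of the drying lamp while the lamp's lid is still shut. Then lift the lamp's sprung lid, which has a bar handle at its front, until the pin on the lid's side is level with the black index tab on the side arc, and finish while holding it there, still: do not let go. Leave the big egg, the jar, the bottle and the paper roll as they stand.

Things in the scene. Friction and masses are not known exactly. Their poses are not given: they have to be found in the camera images.
- egg: The smaller egg: plain light wood, 44 mm across at its widest (27 mm above the foot), 61 mm tall, narrow end up, with a flat round foot 24 mm across; about 45 g, loose. Stands upright on the tray's floor, at either end of the tray. Origin: centre of the foot; z up along the egg.
- big_egg: The big egg, to be left alone: same wood and shape, 62 mm across, 87 mm tall. Stands on the tray 130 mm from the smaller egg, at the other end. Origin: centre of its foot.
- tray: Fixed low white tray, 280 x 140 mm, floor 6 mm above the table, rim 12 mm above the table. Origin: centre of its underside; x along its length. The eggs stand 65 mm either side of the middle along x.
- post: Fixed steel drying post: foot 68 mm across and 6 mm thick, thin stem, flat round top 34 mm across, 60 mm above the table. Stands in front of (on the robot's side of) the lamp. Origin: centre of its underside.
- post_top (a point): Centre of the post's flat top face, 60 mm above the table; z up.
- lamp: Fixed housing of the drying lamp: open grey box 200 (x) x 260 (y) x 68 mm high. Origin: centre of its underside; x points from the front (robot's side) to the hinge side. On its +y side a steel arc of 150 mm radius about the hinge stands 150 mm from the middle.
- lid: The lamp's white lid, 200 x 260 x 10 mm, 0.4 kg, hinged on the housing's far (+x) top edge; its front edge, with the handle, rises. A spring presses it shut: about 5 N upwards at the handle starts it, about 8 N holds it at the mark; let go, it falls shut. Origin: on the hinge axis, mid-width; y along the hinge; shut, x points level away from the handle, z up; opening turns it about +y, 0 (shut) to 1.2 rad.
- lid_handle (a point): Middle of the lid's bar handle: round steel bar 12 mm thick, 110 mm long, parallel to the hinge, 250 mm in front of its axis, 20 mm above the lid's middle plane (95 mm above the table when shut), 45 mm to the +y side of mid-width. It stands 50 mm clear of the lid's front edge, nothing beneath it. The bar may turn between the fingers.
- lid_hinge (a point): Point on the hinge axis in the middle of the lid's width, 75 mm above the table; axes as the lid's.
- lid_pin (a point): Reference point on the small dark pin (6 mm thick) that sticks out of the lid's +y side edge, 150 mm from the hinge axis, in the lid's middle plane, 146 mm from the lid's middle.
- pin_shut (a point): Fixed point on the housing where lid_pin is when the lid is shut.
- mark (a point): Where lid_pin must be: the middle of the black index tab (16 mm wide along the arc, 30 mm long) that is set somewhere on the side arc; on the pin's circle of 150 mm radius, in the pin's plane. The tab stays where it is set, at a lid angle of 0.33 to 0.62 rad.
- dye_jar: Bystander: closed glass jar, 84 mm across, 125 mm tall. Origin: centre of its underside.
- bottle: Bystander: glass bottle, 66 mm across, 200 mm tall. Origin: centre of its underside.
- towel_roll: Bystander: standing paper roll, 110 mm across, 220 mm tall. Origin: centre of its underside.
Things that resemble listed ones, but are neither listed nor needed, are in the scene too. What is shaped like the egg but green is not meant.

How it is judged (in metres and radians):
On the way, in this order (a step that is already met when the one before it is completed fails the run):
1. the smaller egg stands released on the post's top, the lid still shut (horizontal distance between egg and post_top below 0.011 m and z of egg in the frame of post_top between -0.003 and 0.005 m and angle between egg's own z axis and vertical below 0.12 rad and linear speed of egg below 0.02 m/s and contact force between the fingers and egg below 0.05 N and contact force between egg and post above 0.1 N and distance between lid_pin and pin_shut below 0.008 m), for 0.3 s.
2. the lid is held by the fingers with its pin at the index tab (distance between lid_pin and mark below 0.009 m and angular speed of lid below 0.06 rad/s and contact force between the fingers and lid above 1.5 N and contact force between lid and big_egg below 0.2 N and contact force between lid and dye_jar below 0.2 N and contact force between lid and bottle below 0.2 N and contact force between lid and towel_roll below 0.2 N and contact force between lid and egg below 0.2 N), for 0.3 s.
At the end, for the whole second after the job is handed in: The smaller egg stands upright (within 7 degrees), at rest, on the post with its foot's centre within 11 mm of the top's centre, not touched by the fingers; the fingers hold the lid still, its pin within 9 mm of the middle of the index tab, and nothing but the robot carries the lid (all of step 2 and horizontal distance between egg and post_top below 0.011 m and z of egg in the frame of post_top between -0.003 and 0.005 m and angle between egg's own z axis and vertical below 0.12 rad and linear speed of egg below 0.02 m/s and contact force between the fingers and egg below 0.05 N and contact force between egg and post above 0.1 N); the arm keeps its last pose, push and grip.
It fails at once if a bystander is shifted by more than 25 mm or tipped (distance of any of big_egg, dye_jar, bottle, towel_roll from where it was at the start of the episode above 0.025 m or angle between any of big_egg, dye_jar, bottle, towel_roll's own z axis and vertical above 0.3 rad).
It fails at once if the smaller egg is tipped over (angle between egg's own z axis and vertical above 1 rad).
It also fails if it takes over 51 s, if anything falls off the work surface, if the arm or the gripper's body presses on something with over 40 N, if the wrist force passes 120 N, or if a joint passes its speed limit or range.

ROBOT

A 6-joint arm with a two-finger parallel gripper is mounted at the origin on the work surface. World frame = base frame: x ahead of the robot, y to its left, z up, the work surface at z = 0. Lengths are in mm, angles in rad, forces in N, time in s.
With the tool pointing down it reaches from about 350 to 875 mm from the base axis. Payload 4.2 kg.
Tool frame: the origin (TCP) lies midway between the tips of the shut fingers; the grasp point (between the pads) lies 19 mm behind it; z points along the fingers, y is the line along which they close (so a half turn about z gives the same grasp; the last joint's range is limited). The gripper opens to 85 mm and grips with 20 to 120 N. Pads are 22 mm wide; open, the fingers measure 114 mm over their backs; the gripper's body (76 mm by 85 mm) begins 54 mm behind the grasp point. The pads swing forward as they close: fully open they stand 13 mm farther back than shut.
Start: joints at [1.549, 0.385, 0.008, 0, -1.194, -0.259], TCP at [173.171, 600.509, 231.312] pointing down, gripper open.
Joint ranges: [-3.14, 3.14], [-1.21, 2.06], [-1.07, 1.41], [-3.16, 2.05], [-2.99, -0.16], [-3.1, 3.1]. Speed limits (rad/s): [2.79, 2.79, 3.14, 3.14, 3.14, 3.14].

INTERFACE

Orientations are given as a unit quaternion [x, y, z, w].
In Python, from bench import read_state, get_image, job_done gives the robot as it stands.
- The arm moves only by the tool servo_tool, never from a script. Its arguments are lists of equal length, an entry for each row: "rotation": the turn, a rotation vector about the world's x, y, z scaled (see below), a list of three; "slide": the shift along the world's x, y, z scaled (see below), a list of three; "grip": the opening, from -1 (shut) to 1 (fully open). In form: {"rotation": [[rx, ry, rz], ...], "slide": [[tx, ty, tz], ...], "grip": [grip, ...]}. A call has 1 to 8 rows; each row is the pose to reach, as a shift and turn from the pose commanded when the call began, turning the shorter way round; what a row does not reach only later rows make up. The controller multiplies each number of a shift by 0.2 m and each number of a turn by 360 degrees. A row lasts 1/8 s, in which the tool goes at most 62.5 mm and 10.7 degrees, less where a joint would pass 70% of its speed; a pose out of reach is approached as far as the arm can. A call with a number of a shift or a turn outside -1 to 1 is refused whole. A call with a gripper value outside its range is refused whole. The fingers move at their own pace and stop on an object; the grip force is fixed at half the most. Time passes only in rows, so rows that repeat a pose let the fingers close. It gives the time, the measured TCP pose, the force, the opening and the grip force at its end, in the units of the state.
- read_state(): the state, without advancing time (a new reading comes with each control period).
- get_image(name): name is "scene" or "top"; returns a dict with "image" (384x512x3 uint8, red, green, blue), "depth" (384x512 float32, mm along the optical axis (not along the pixel's ray), 0 where there is no reading), "camera_matrix" (3x3 intrinsics, pixels), "rvec" (rotation vector, rad) and "tvec" (3), from world to camera coordinates, as OpenCV has them. Camera axes: x right, y down, z forward; pixel columns grow to the right and rows downward; lengths in mm; the calibration is good to about 2 mm. A picture is of the moment at which its call begins.
- job_done(): hands the job in; it is judged then, once.
The state is a dict: "clock": time; "joints": joint angles; "joint_vel": joint speeds; "joint_efforts": joint torques, N m; "position": TCP position; "ee_rot": TCP orientation; "contact_force": force on the tool from outside, world axes, zero at the start; "wrist_torque": the same for the moment, N m; "gripper_width": finger opening in mm; "grasp_force": force on a finger pad.
Only numpy, scipy, OpenCV 4.12 (cv2) and the standard library are available. Lean on these libraries where they do the work, as an engineer would, in place of code of your own. Each camera call takes 0.05 s, during which the arm holds its last target. There are 200 camera calls.

## Working session

There is one attempt and no reset: what is moved stays moved. The work goes in short steps, Python scripts to look and compute and a tool call to move; the robot and the scene stay as the last step left them, time stands still between calls to the robot, and variables do not carry over. Pictures are saved under pics/ and viewed, at most 10 in all, crops included, and the job is handed in when it is done.

Besides the shell and the picture viewer there is one more tool, called after "Call:" by a JSON object that holds its "method" and its "body". servo_tool: Moves the arm, as the interface text tells. Shifts and turns lie within -1 to 1; 1 stands for 0.2 m of shift or 360 degrees of turn. Its arguments: {"type":"object","properties":{"rotation":{"type":"array","items":{"type":"array","items":{"type":"number","minimum":-1,"maximum":1}}},"slide":{"type":"array","items":{"type":"array","items":{"type":"number","minimum":-1,"maximum":1}}},"grip":{"type":"array","items":{"type":"number"}}},"required":["rotation","slide","grip"]}

```bash
mkdir -p pics
cat > h.py <<'E'
import numpy as np, cv2
from bench import read_state, get_image, job_done
def grab(n):
    d=get_image(n); R=cv2.Rodrigues(np.array(d["rvec"],float))[0]; t=np.array(d["tvec"],float).ravel()
    d["R"]=R; d["t"]=t; d["K"]=np.array(d["camera_matrix"],float); d["c"]=-R.T@t
    return d
def ray(d,u,v): return d["R"].T@(np.linalg.inv(d["K"])@np.array([u,v,1.]))
def plane(d,u,v,z):
    r=ray(d,u,v); return d["c"]+r*(z-d["c"][2])/r[2]
def planey(d,u,v,y):
    r=ray(d,u,v); return d["c"]+r*(y-d["c"][1])/r[1]
def pt(d,u,v): return d["c"]+ray(d,u,v)*d["depth"][int(v),int(u)]
def cloud(d):
    v,u=np.mgrid[0:384,0:512]; p=np.stack([u,v,np.ones_like(u)],-1)@np.linalg.inv(d["K"]).T
    return (p*d["depth"][...,None]-d["t"])@d["R"]
def save(d,n): cv2.imwrite("pics/"+n,d["image"][...,::-1])
def proj(d,P): return cv2.projectPoints(np.array(P,float).reshape(-1,3),np.array(d["rvec"],float),d["t"],d["K"],None)[0].reshape(-1,2)
E
python3 - <<'E'
from h import *
for n in("scene","top"):
    d=grab(n); save(d,n+"1.png"); print(n,d["c"],d["K"][0,0])
s=read_state();print(s["position"],s["ee_rot"],s["clock"])
E
```

```text
scene [1242.98659879 -478.08151626 1058.21739129] 402.54564760439206
top [ 399.53683389  -13.97733658 1723.86834643] 486.82630998566316
[173.05377869 600.03084924 230.31662674] [ 9.90148650e-01 -1.40016740e-01 -8.45755055e-05  9.77826619e-04] 0.1
```

View pics/scene1.png

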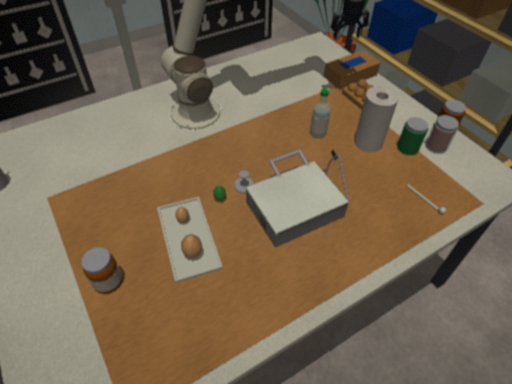

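View pics/top1.png

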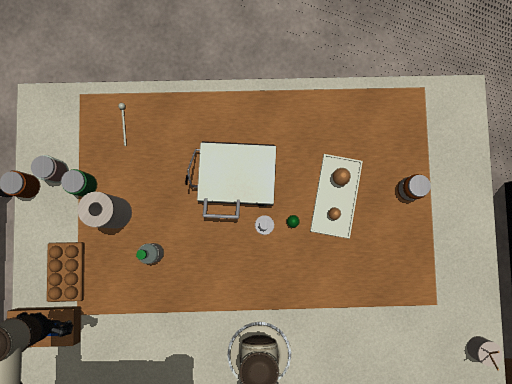

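The top view shows the small egg at (334,213), the big egg at (341,177) and the green decoy at (293,221). The post is at (264,225), the handle bar at about (205..239,217) and the arc at about (192,170). The scene view shows the index tab near (334,155).

```bash
cat > m.py <<'E'
from h import *
d=grab("top"); P=cloud(d); hsv=cv2.cvtColor(d["image"],cv2.COLOR_RGB2HSV)
def box(u0,u1,v0,v1): m=np.zeros((384,512),bool); m[v0:v1,u0:u1]=1; return m
def rep(n,m): q=P[m]; print(n,m.sum(),q.mean(0).round(1),"min",q.min(0).round(1),"max",q.max(0).round(1))
for n,b in(("egg",box(320,350,200,226)),("big",box(325,358,162,192))):
    rep(n,b&(P[...,2]>14+6))
    m=(b&(hsv[...,1]>90)).astype(np.uint8); c=max(cv2.findContours(m,0,2)[0],key=cv2.contourArea); (u,v),r=cv2.minEnclosingCircle(c); print(u,v,r,plane(d,u,v,33).round(1))
rep("post",box(250,282,210,240)&(P[...,2]>50)); rep("postfoot",box(245,285,205,245)&(P[...,2]>3)&(P[...,2]<20))
rep("green",box(280,302,210,232)&(P[...,2]>15))
m=box(190,285,135,206)&(P[...,2]>65)&(hsv[...,2]>150); rep("lid",m)
c=max(cv2.findContours(m.astype(np.uint8),0,2)[0],key=cv2.contourArea); r=cv2.minAreaRect(c); print(r,[plane(d,*p,80).round(1) for p in cv2.boxPoints(r)])
m=box(198,245,209,225)&(P[...,2]>85); rep("bar",m); 
q=P[m]; print(np.polyfit(q[:,1],q[:,0],1))
rep("tray",box(300,370,145,245)&(P[...,2]>3))
rep("bottle",box(130,168,235,270)&(P[...,2]>30)); rep("roll",box(70,130,185,240)&(P[...,2]>60))
rep("jar",box(390,435,170,205)&(P[...,2]>40)); 
rep("arc",box(180,198,145,200)&(P[...,2]>20))
s=grab("scene"); save(s,"s2.png")
im=cv2.resize(s["image"][130:230,230:360],None,fx=6,fy=6,interpolation=2)[:600,:780]; cv2.imwrite("pics/s2c.png",im[...,::-1])
E
python3 m.py
```

```text
egg 129 [ 473.7 -264.   108.6] min [ 399.5 -292.8   20.2] max [ 498.2  -14.  1723.9]
334.0 213.375 6.032564163208008 [ 476.3 -274.5   33. ]
big 257 [ 599.7 -295.2   89.8] min [ 399.5 -361.8   20.5] max [ 648.   -14.  1723.9]
340.9756164550781 176.243896484375 8.815908432006836 [ 606. -304.   33.]
post 81 [442.9 -30.7 123.8] min [399.5 -47.   53.9] max [ 458.3  -14.  1723.9]
postfoot 804 [443.6 -33.5   6.9] min [ 374.5 -102.5    3. ] max [514.8  38.1  18.5]
green 126 [ 452.  -124.3  117.4] min [ 399.5 -151.7   17.3] max [ 478.6  -14.  1723.9]
lid 4357 [619.4  59.1  89.5] min [399.5 -73.5  68.1] max [ 725.9  195.7 1723.9]
((236.2618408203125, 172.7391815185547), (76.42108917236328, 57.48609924316406), 2.602562189102173) [array([531.5, 195.5,  80. ]), array([728.1, 184.5,  80. ]), array([710.4, -76.1,  80. ]), array([513.6, -62.1,  80. ])]
bar 172 [477.5 111.5 118.4] min [399.5 -14.   86.9] max [ 498.9  174.2 1723.9]
[1.04634326e-01 4.65806405e+02]
tray 4836 [ 542.2 -283.4   22.1] min [ 366.9 -414.2    3. ] max [ 725.2  -14.  1723.9]
bottle 447 [359.4 338.  156.2] min [325.5 -14.   31.5] max [ 399.5  381.2 1723.9]
roll 1650 [504.8 483.4 199. ] min [399.5 -14.   60.1] max [ 591.4  610.  1723.9]
jar 629 [ 554.6 -532.7  124.1] min [ 399.5 -585.    40.8] max [ 599.9  -14.  1723.9]
arc 125 [603.2 194.4 223.8] min [399.5 -14.   38.2] max [ 711.4  222.5 1723.9]
```

View pics/s2c.png

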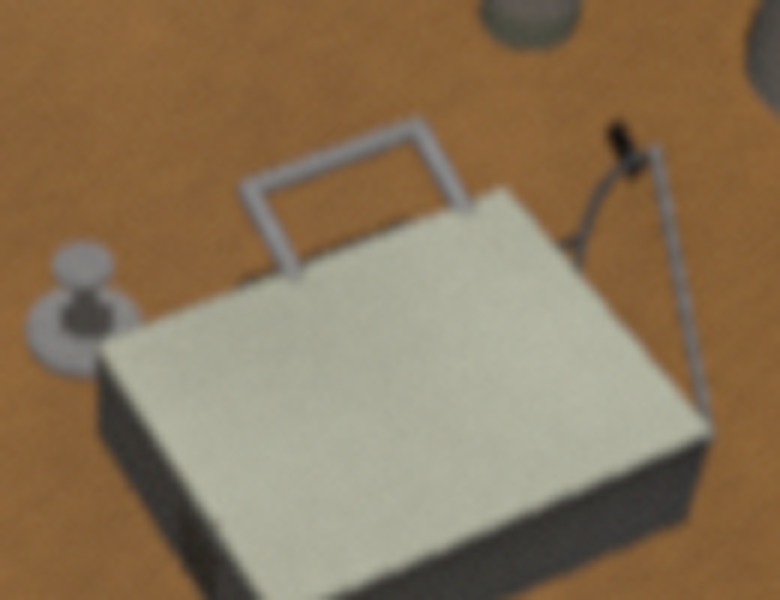

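The crop shows the post top at crop (83,262). The black index tab is a dark radial bar from crop (612,122) to (635,175), which is full-image pixel ≈(333.8,154.8), near the top of the arc. The bar handle runs from (245,185) to (420,125).

```bash
cat > m2.py <<'E'
from h import *
t=grab("top"); P=cloud(t); ok=t["depth"]>0; hsv=cv2.cvtColor(t["image"],cv2.COLOR_RGB2HSV)
def box(u0,u1,v0,v1): m=np.zeros((384,512),bool); m[v0:v1,u0:u1]=1; return m&ok
def rep(n,m): q=P[m]; print(n,m.sum(),"mean",q.mean(0).round(1),"min",q.min(0).round(1),"max",q.max(0).round(1)); return q
rep("egg",box(320,350,200,226)&(P[...,2]>22)); rep("big",box(325,358,162,192)&(P[...,2]>22))
rep("post",box(250,282,210,240)&(P[...,2]>45)); rep("green",box(280,302,210,232)&(P[...,2]>20))
q=rep("bar",box(208,238,209,225)&(P[...,2]>80)); print(np.polyfit(q[:,1],q[:,0],1))
rep("bottle",box(130,168,235,270)&(P[...,2]>150));rep("roll",box(70,130,185,240)&(P[...,2]>200))
q=rep("arc",box(182,198,145,198)&(P[...,2]>85))
m=box(180,290,135,208)&(P[...,2]>68)&(P[...,2]<92)&(hsv[...,2]>150)
c=max(cv2.findContours(m.astype(np.uint8),0,2)[0],key=cv2.contourArea); c=np.array([plane(t,*p[0],80)[:2] for p in c],np.float32)
r=cv2.minAreaRect(c); b=cv2.boxPoints(r); print(r,b.round(1))
# tab
s=grab("scene")
yaw=np.radians(-3.8); ex=np.array([np.cos(yaw),np.sin(yaw),0]); ey=np.array([-ex[1],ex[0],0]); H=np.array([719.,54.5,75])
for n,d,(u0,u1,v0,v1) in(("scene",s,(326,340,146,164)),("top",t,(180,200,145,200))):
    g=d["image"][v0:v1,u0:u1].max(2); v,u=np.nonzero(g<45); print(n,len(u),g.min(),u.mean()+u0 if len(u) else None,v.mean()+v0 if len(v) else None)
    if len(u) and n=="scene":
      for (a,b2) in zip(list(u+u0)+[u.mean()+u0],list(v+v0)+[v.mean()+v0]):
        R=ray(d,a,b2)
        for yo in((150,) if a==int(a) else (146,150,155)):
            k=((H+yo*ey-d["c"])@ey)/(R@ey); X=d["c"]+k*R-H; x=-(X@ex); print(a,b2,yo,"r",np.hypot(x,X[2]).round(1),"ang",np.arctan2(X[2],x).round(3))
E
python3 m2.py
```

```text
egg 124 mean [ 476.3 -272.3   55.9] min [ 456.4 -293.5   30.4] max [ 498.1 -255.    73.8]
big 252 mean [ 601.2 -297.2   76.8] min [ 574.  -330.3   42.7] max [ 631.8 -271.2  100.9]
post 78 mean [444.6 -31.3  62. ] min [430.7 -46.8  53. ] max [458.7 -15.9  73.4]
green 121 mean [ 453.9 -128.8   51.2] min [ 435.5 -152.4   24.3] max [ 474.2 -109.7   71.3]
bar 119 mean [475.5 104.4 100.5] min [465.7  59.6  89.9] max [496.3 156.6 113.2]
[-4.20299678e-03  4.75945675e+02]
bottle 121 mean [358.  350.7 187.3] min [343.2 336.9 150.1] max [375.  370.2 209.8]
roll 944 mean [499.2 486.6 220.2] min [446.3 433.6 200.2] max [554.6 543.5 231.5]
arc 81 mean [614.3 211.8 145.1] min [576.9 203.6  85. ] max [682.  222.6 185.3]
((620.9010009765625, 59.901512145996094), (258.5427551269531, 197.06980895996094), 86.09058380126953) [[513.8 -62.4]
 [710.4 -75.8]
 [728.  182.2]
 [531.4 195.6]]
scene 8 25 333.0 153.5
332 152 150 r 167.3 ang 0.566
333 152 150 r 165.7 ang 0.601
332 153 150 r 164.6 ang 0.551
333 153 150 r 162.9 ang 0.586
333 154 150 r 160.1 ang 0.571
334 154 150 r 158.6 ang 0.607
333 155 150 r 157.4 ang 0.555
334 155 150 r 155.8 ang 0.592
333.0 153.5 150 r 161.5 ang 0.579
top 22 0 187.54545454545453 178.95454545454544
```

Call:
{"method": "servo_tool", "body": {"rotation": [[0,0,0],[0,0,0],[0,0,0],[0,0,0],[0,0,0]], "slide": [[0.1,-0.15,0.2],[0.25,-0.4,0.2],[0.4,-0.65,0.2],[0.5,-0.85,0.2],[0.6,-1,0.2]], "grip": [1,1,1,1,1]}}

```text
clock: 0.92
position: [293.7, 398.7, 271.7]
ee_rot: [0.99, -0.14, 0.0, -0.0]
contact_force: [0.5, -0.5, 0.5]
gripper_width: 85.1
grasp_force: 0.0
```

Call:
{"method": "servo_tool", "body": {"rotation": [[0,0,0],[0,0,0],[0,0,0],[0,0,0],[0,0,0]], "slide": [[0.1,-0.2,0],[0.2,-0.4,0],[0.3,-0.6,0],[0.4,-0.8,0],[0.5,-1,0]], "grip": [1,1,1,1,1]}}

```text
clock: 1.55
position: [393.5, 199.1, 271.5]
ee_rot: [0.99, -0.14, 0.0, -0.0]
contact_force: [0.6, 0.6, 0.6]
gripper_width: 85.5
grasp_force: 0.0
```

Call:
{"method": "servo_tool", "body": {"rotation": [[0,0,0],[0,0,0],[0,0,0],[0,0,0],[0,0,0]], "slide": [[0.06,-0.2,0],[0.12,-0.4,0],[0.18,-0.6,0],[0.24,-0.8,0],[0.3,-1,0]], "grip": [1,1,1,1,1]}}

```text
clock: 2.17
position: [453.3, -0.8, 271.5]
ee_rot: [0.99, -0.14, 0.0, -0.0]
contact_force: [0.5, 0.5, -0.2]
gripper_width: 85.3
grasp_force: 0.0
```

Call:
{"method": "servo_tool", "body": {"rotation": [[0,0,0],[0,0,0],[0,0,0],[0,0,0],[0,0,0]], "slide": [[0.02,-0.2,0],[0.04,-0.4,0],[0.06,-0.6,0],[0.08,-0.8,0],[0.1,-1,0]], "grip": [1,1,1,1,1]}}

```text
clock: 2.8
position: [473.1, -200.8, 271.4]
ee_rot: [0.99, -0.14, 0.0, -0.0]
contact_force: [0.4, 0.3, 0.5]
gripper_width: 85.8
grasp_force: 0.0
```

Call:
{"method": "servo_tool", "body": {"rotation": [[0,0,0],[0,0,0],[0,0,0],[0,0,0],[0,0,0]], "slide": [[0.015,-0.15,-0.1],[0.015,-0.3,-0.3],[0.015,-0.37,-0.5],[0.015,-0.37,-0.7],[0.015,-0.37,-0.7]], "grip": [1,1,1,1,1]}}

```text
clock: 3.42
position: [473.8, -273.1, 128.4]
ee_rot: [0.99, -0.14, -0.004, -0.001]
contact_force: [0.2, 0.1, 0.7]
gripper_width: 85.5
grasp_force: 0.0
```

Run:
```python
from h import *
s=read_state();print(s["clock"],s["position"],s["ee_rot"],np.round(s["joints"],2),s["gripper_width"],s["contact_force"])
d=grab("scene"); cr=d["image"][150:290,120:260]; cv2.imwrite("pics/a.png",cv2.resize(cr,None,fx=4,fy=4)[...,::-1])
hsv=cv2.cvtColor(d["image"],cv2.COLOR_RGB2HSV)
# expected vs measured egg in scene
print("egg proj",proj(d,[476.3,-274.5,6+30]),"tcp",proj(d,s["position"]))
m=np.zeros((384,512),np.uint8); b=hsv[200:228,170:195]; m[200:228,170:195]=((b[...,1]>90)).astype(np.uint8)
for c in cv2.findContours(m,0,2)[0]: print(cv2.contourArea(c),cv2.boundingRect(c),cv2.minEnclosingCircle(c))
```

```text
3.425 [ 473.83503686 -273.07868775  128.41519893] [ 9.90089640e-01 -1.40383627e-01 -3.82296068e-03 -5.72683283e-04] [-0.23  0.36 -0.32 -0.   -0.9   1.52] 85.53808777592224 [0.2003255  0.0843386  0.70779416]
egg proj [[181.55619844 215.53435042]] tcp [[177.59804008 196.19492169]]
138.5 (175, 207, 14, 16) ((182.5, 214.5), 7.648629188537598)
18.5 (170, 200, 13, 4) ((176.0, 201.5), 6.18475866317749)
```

View pics/a.png

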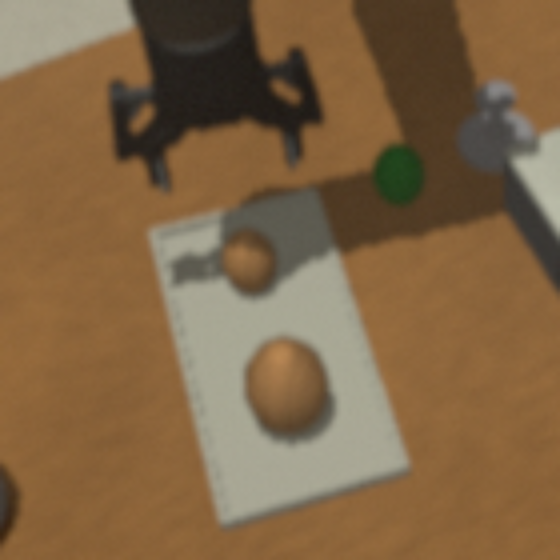

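The crop shows the open gripper above the tray, with the small egg at (248,262) in the crop, within about 2 mm of the prediction. The big egg is behind it, and nothing is in the way. Descending now.

Call:
{"method": "servo_tool", "body": {"rotation": [[0,0,0],[0,0,0],[0,0,0],[0,0,0],[0,0,0],[0,0,0]], "slide": [[0,0,0],[0,0,-0.2],[0,0,-0.4],[0,0,-0.55],[0,0,-0.59],[0,0,-0.59]], "grip": [1,1,1,1,1,1]}}

```text
clock: 4.22
position: [477.4, -273.7, 14.6]
ee_rot: [0.99, -0.14, 0.001, 0.0]
contact_force: [0.1, -0.3, 1.2]
gripper_width: 85.3
grasp_force: 0.0
```

Run:
```python
from h import *
s=read_state();print(s["clock"],s["position"],s["ee_rot"],s["contact_force"])
```

```text
4.225 [ 477.36686096 -273.69492331   14.57607158] [ 9.90211282e-01 -1.39571875e-01  1.11514376e-03  2.53741909e-04] [ 0.0908976  -0.31999694  1.23597927]
```

Closing on the egg.

Call:
{"method": "servo_tool", "body": {"rotation": [[0,0,0],[0,0,0],[0,0,0],[0,0,0],[0,0,0],[0,0,0],[0,0,0],[0,0,0]], "slide": [[0,0,0],[0,0,0],[0,0,0],[0,0,0],[0,0,0],[0,0,0],[0,0,0],[0,0,0]], "grip": [0.6,0.3,0.1,0,-0.1,-0.3,-0.5,-0.5]}}

```text
clock: 5.22
position: [476.6, -273.6, 14.4]
ee_rot: [0.99, -0.14, 0.001, 0.0]
contact_force: [-1.5, 2.0, 6.0]
gripper_width: 40.9
grasp_force: 59.7
```

Call:
{"method": "servo_tool", "body": {"rotation": [[0,0,0],[0,0,0],[0,0,0],[0,0,0],[0,0,0],[0,0,0]], "slide": [[0,0,0.1],[0,0,0.25],[0,0,0.45],[0,0,0.65],[0,0,0.7],[0,0,0.7]], "grip": [-0.5,-0.5,-0.5,-0.5,-0.5,-0.5]}}

```text
clock: 5.98
position: [476.0, -273.3, 153.3]
ee_rot: [0.99, -0.14, 0.0, -0.0]
contact_force: [-0.7, -0.4, -1.2]
gripper_width: 41.0
grasp_force: 60.6
```

Run:
```python
from h import *
s=read_state();p=s["position"];print(s["clock"],p,s["contact_force"],s["gripper_width"],s["grasp_force"])
d=grab("scene"); u,v=proj(d,p)[0].astype(int); print(u,v, "foot expected",proj(d,p+[0,0,-7]))
cr=d["image"][v-50:v+50,u-50:u+50]; cv2.imwrite("pics/b.png",cv2.resize(cr,None,fx=5,fy=5,interpolation=2)[...,::-1])
```

```text
5.975 [ 475.99623562 -273.34786732  153.33120537] [-0.6631639  -0.44044874 -1.23027806] 40.959075115787755 60.606749136932194
176 191 foot expected [[176.97628528 192.85041158]]
```

View pics/b.png

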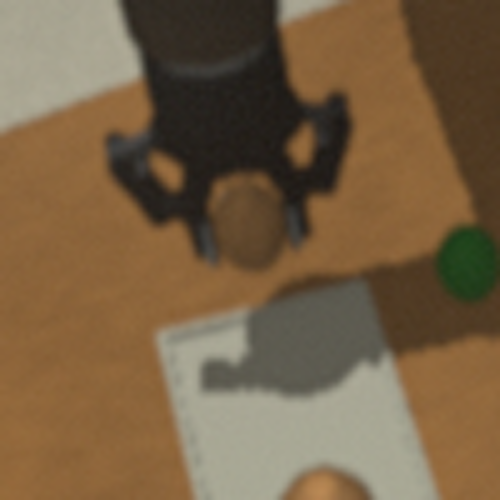

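The egg is held upright between the fingers, its bottom at crop (257,268) close to the predicted (255,259). Next I'll pin down the post centre and the tab.

Run:
```python
from h import *
s=grab("scene"); t=grab("top")
print("post scene",plane(s,243.8,173.7,60).round(1))
# top-view post: cloud-based disc at z>50
P=cloud(t); ok=(t["depth"]>0)&(P[...,2]>45)&(P[...,2]<76); m=np.zeros((384,512),np.uint8); m[212:240,250:280]=ok[212:240,250:280]
v,u=np.nonzero(m); print("post top",len(u),plane(t,u.mean(),v.mean(),60).round(1),P[m>0].mean(0))
# scene same
P=cloud(s); q=(s["depth"]>0)&(abs(P[...,0]-446)<30)&(abs(P[...,1]+32)<30)&(P[...,2]>50)&(P[...,2]<72); v,u=np.nonzero(q); print("post scene depth",len(u),u.mean(),v.mean(),P[q].mean(0))
hs=cv2.cvtColor(s["image"],cv2.COLOR_RGB2HSV)
b=s["image"][144:166,324:346].max(2).astype(int); print(b)
b=t["image"][165:192,182:200].max(2).astype(int); print(b)
```

```text
post scene [441.3 -26.9  60. ]
post top 78 [444.6 -31.4  60. ] [444.5486486  -31.3484229   62.09029244]
post scene depth 67 243.46268656716418 174.44776119402985 [444.04382844 -29.78830538  60.53778392]
[[141 142 141 140 140 140 139 140 140 140 141 142 140 142 142 140 141 143
  141 142 142 143]
 [141 142 140 142 139 139 139 138 139 140 141 140 141 141 141 141 142 144
  142 143 141 141]
 [144 144 142 141 140 140 140 142 142 141 142 141 144 143 143 144 143 144
  145 144 143 144]
 [143 142 142 141 141 142 143 142 142 142 144 144 144 144 144 144 146 146
  145 145 143 144]
 [139 138 139 142 142 143 143 142 138 140 140 143 144 143 144 144 144 143
  144 143 145 145]
 [138 138 138 141 143 146 145 136 124 123 134 139 142 140 141 142 141 141
  141 142 143 144]
 [139 140 139 142 143 144 138 119  92  93 116 135 138 141 140 141 140 140
  142 141 144 144]
 [144 143 142 143 143 143 127  91  54  58  94 126 140 139 141 138 141 142
  142 141 141 143]
 [143 143 143 143 143 140 121  79  37  36  72 114 136 138 136 137 139 141
  142 144 143 145]
 [145 145 143 143 142 141 129  89  44  28  52  91 126 134 13
[... 2475 characters left out ...]
141 138 134 141 169 223]
 [141 141 134  46   3  60 162 139  63  72 162 152 152 149 145 146 176 222]
 [138 139 140  80   0  57 155  79  52  63 117 121 130 167 162 166 209 220]
 [137 132 138 136 134 140 142  56  59  54  52  60  63  71  62 102 219 217]
 [143 141 140 143 149 149 137  57  63  57  40  47  69  68  61 102 221 217]
 [148 148 148 149 145 150 141  54  65  69  70  94 100  79  73 109 220 217]
 [142 142 142 146 145 149 136  75 134  56  86 149  69  68  60 100 226 215]
 [145 146 146 145 149 140  69  83 160 136  63  83  62  65  54  99 228 214]
 [141 137 141 142 146 135  50  82 156 140  48  54  58  59  49  96 228 211]
 [142 142 143 144 149 142  54  81 155 148 140 148 152 152 145 150 229 213]]
```

Run:
```python
from h import *
s=grab("scene"); t=grab("top")
yaw=np.radians(-3.9); ex=np.array([np.cos(yaw),np.sin(yaw),0]); ey=np.array([-ex[1],ex[0],0]); H=np.array([719.2,53.2,75])
a=ray(s,333.9,154.2); b=ray(t,186.3,179.7)
k=np.linalg.lstsq(np.c_[a,-b],t["c"]-s["c"],rcond=None)[0]; A=s["c"]+k[0]*a; B=t["c"]+k[1]*b
for X in(A,B,(A+B)/2):
    L=X-H; x=-(L@ex); print(X.round(1),"y",round(L@ey,1),"r",np.hypot(x,L[2]).round(1),"ang",np.arctan2(L[2],x).round(3))
for yo in(146,150,155,160):
  for n,d,r in(("s",s,a),("t",t,b)):
    if n=="s":
        X=d["c"]+r*(((H+yo*ey-d["c"])@ey)/(r@ey))-H; print(yo,np.hypot(X@ex,X[2]).round(1),np.arctan2(X[2],-(X@ex)).round(3))
for th in(.5,.55,.6): print(th,proj(s,H-150*np.cos(th)*ex+150*np.sin(th)*[0,0,1]+152*ey),proj(t,H-150*np.cos(th)*ex+150*np.sin(th)*np.array([0,0,1])+152*ey))
```

```text
[591.9 220.1 155. ] y 157.8 r 159.8 ang 0.524
[591.3 219.1 154.8] y 156.8 r 160.2 ang 0.521
[591.6 219.6 154.9] y 157.3 r 160.0 ang 0.523
146 158.4 0.654
150 158.5 0.61
155 159.2 0.555
160 160.3 0.501Traceback (most recent call last):
  File "<stdin>", line 12, in <module>
TypeError: can't multiply sequence by non-int of type 'numpy.float64'
```

Call:
{"method": "servo_tool", "body": {"rotation": [[0,0,0],[0,0,0],[0,0,0],[0,0,0],[0,0,0],[0,0,0],[0,0,0]], "slide": [[-0.02,0.1,0],[-0.05,0.28,0],[-0.08,0.46,0],[-0.11,0.64,0],[-0.14,0.82,0],[-0.16,0.95,0],[-0.16,1,0]], "grip": [-0.5,-0.5,-0.5,-0.5,-0.5,-0.5,-0.5]}}

```text
clock: 7.1
position: [443.3, -71.9, 153.2]
ee_rot: [0.99, -0.139, -0.0, 0.0]
contact_force: [1.0, -0.4, -0.1]
gripper_width: 41.3
grasp_force: 60.6
```

Call:
{"method": "servo_tool", "body": {"rotation": [[0,0,0],[0,0,0],[0,0,0],[0,0,0],[0,0,0],[0,0,0],[0,0,0],[0,0,0]], "slide": [[0,0.12,0],[0,0.213,0],[0,0.213,-0.1],[0,0.213,-0.2],[0,0.213,-0.3],[0,0.213,-0.37],[0,0.213,-0.4],[0,0.213,-0.4]], "grip": [-0.5,-0.5,-0.5,-0.5,-0.5,-0.5,-0.5,-0.5]}}

```text
clock: 8.1
position: [444.1, -31.0, 73.1]
ee_rot: [0.99, -0.14, -0.0, 0.0]
contact_force: [0.3, -0.7, 0.1]
gripper_width: 41.0
grasp_force: 60.7
```

Run:
```python
from h import *
s=read_state();p=s["position"];print(s["clock"],p,s["contact_force"],s["gripper_width"],s["grasp_force"])
d=grab("scene"); u,v=243,172
cr=d["image"][v-45:v+45,u-45:u+45]; cv2.imwrite("pics/c.png",cv2.resize(cr,None,fx=6,fy=6,interpolation=2)[...,::-1])
print("post top px crop",(proj(d,[444.5,-31,60])-[u-45,v-45])*6, "foot px",(proj(d,[p[0],p[1],66])-[u-45,v-45])*6)
```

```text
8.1 [444.09307935 -30.98507684  73.11521847] [ 0.32278152 -0.65896902  0.10656116] 41.027549455553945 60.65726614091545
post top px crop [[271.33314968 286.62722065]] foot px [[270.83248557 278.89115644]]
```

View pics/c.png

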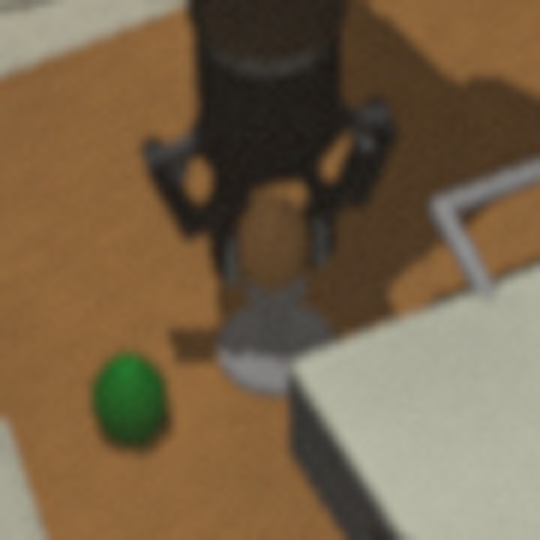

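The egg sits directly over the post (egg centre at crop column 272, post expected at 271). Lowering the last few mm.

Call:
{"method": "servo_tool", "body": {"rotation": [[0,0,0],[0,0,0],[0,0,0],[0,0,0]], "slide": [[0,0,-0.01],[0,0,-0.02],[0,0,-0.025],[0,0,-0.025]], "grip": [-0.5,-0.5,-0.5,-0.5]}}

```text
clock: 8.65
position: [444.2, -30.9, 68.4]
ee_rot: [0.99, -0.14, 0.0, -0.0]
contact_force: [0.7, 0.5, -0.4]
gripper_width: 41.3
grasp_force: 60.7
```

Call:
{"method": "servo_tool", "body": {"rotation": [[0,0,0],[0,0,0],[0,0,0]], "slide": [[0,0,-0.004],[0,0,-0.006],[0,0,-0.006]], "grip": [-0.5,-0.5,-0.5]}}

```text
clock: 9.02
position: [444.5, -30.9, 68.3]
ee_rot: [0.99, -0.14, 0.0, 0.0]
contact_force: [-2.5, 0.6, 10.0]
gripper_width: 41.2
grasp_force: 61.6
```

Contact felt at 10 N. Easing off slightly, then opening gradually.

Call:
{"method": "servo_tool", "body": {"rotation": [[0,0,0],[0,0,0],[0,0,0],[0,0,0],[0,0,0],[0,0,0],[0,0,0],[0,0,0]], "slide": [[0,0,0.003],[0,0,0.003],[0,0,0.003],[0,0,0.003],[0,0,0.003],[0,0,0.003],[0,0,0.003],[0,0,0.003]], "grip": [-0.2,0,0.1,0.2,0.35,0.5,0.6,0.6]}}

```text
clock: 10.02
position: [444.2, -30.9, 67.7]
ee_rot: [0.99, -0.14, 0.0, -0.0]
contact_force: [-1.0, -0.6, -0.2]
gripper_width: 68.5
grasp_force: 0.0
```

Call:
{"method": "servo_tool", "body": {"rotation": [[0,0,0],[0,0,0],[0,0,0],[0,0,0],[0,0,0],[0,0,0],[0,0,0],[0,0,0]], "slide": [[0,0,0],[0,0,0],[0,0,0.05],[0,0,0.15],[0,0,0.3],[0,0,0.5],[0,0,0.65],[0,0,0.7]], "grip": [0.6,0.6,0.6,0.6,0.6,0.6,0.6,0.6]}}

```text
clock: 11.02
position: [445.0, -30.7, 210.2]
ee_rot: [0.99, -0.14, 0.002, -0.001]
contact_force: [0.3, -0.7, -1.6]
gripper_width: 68.0
grasp_force: 0.0
```

Run:
```python
from h import *
s=read_state();p=s["position"];print(s["clock"],p,s["contact_force"],s["gripper_width"])
d=grab("scene"); u,v=243,172
cr=d["image"][v-45:v+45,u-45:u+45]; cv2.imwrite("pics/e.png",cv2.resize(cr,None,fx=6,fy=6,interpolation=2)[...,::-1])
print((proj(d,[[444.5,-31,60],[444.5,-31,90],[444.5,-31,121]])-[u-45,v-45])*6)
```

```text
11.025 [445.03061294 -30.70177238 210.15023426] [ 0.2872435  -0.73301988 -1.60253078] 67.98062530273437
[[271.33314968 286.62722065]
 [270.53524894 249.80257696]
 [269.68159338 210.40474203]]
```

View pics/e.png

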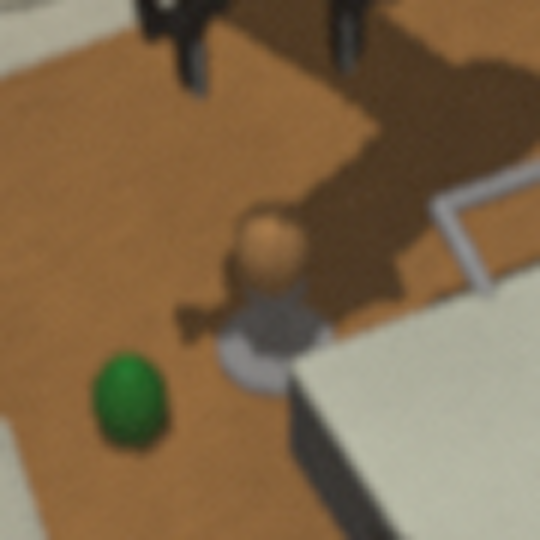

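The egg stands upright on the post at crop (270,250), as predicted, and the lid is still shut. Now the handle.

Run:
```python
from h import *
s=grab("scene")
a,b=plane(s,270.8,161,95),plane(s,300,151,95); print("scene bar",a.round(1),b.round(1),((a+b)/2).round(1),np.degrees(np.arctan2(a[0]-b[0],b[1]-a[1])))
t=grab("top"); g=cv2.cvtColor(t["image"],cv2.COLOR_RGB2HSV)
print(t["image"][208:224,200:244:3,2])
P=cloud(t); 
for u in(212,217,222,227,232):
    c=t["image"][208:224,u].astype(int); w=np.clip(c[:,2]-75,0,None); v=(w*np.arange(208,224)).sum()/w.sum(); print(u,v,plane(t,u,v,99).round(1))
```

```text
scene bar [465.8  64.   95. ] [476.7 176.   95. ] [471.2 120.   95. ] -5.583686423530801
[[ 61  76  96  60  63  57  57  58  61  61  64  63  83  82  60]
 [ 56  89  99  61  58  61  65  61  61  62  62  63  85  77  59]
 [ 59  97  66  57  61  64  58  59  62  62  60  62  89  74  57]
 [ 62  98  58  62  64  62  57  57  65  65  62  62 120  66  67]
 [ 60 116  52  58  56  60  64  62  62  61  64  65 125  62  92]
 [ 58 128  21  50  45  52  56  57  60  58  64  65  76  89 104]
 [ 57 122 115 116 115  77  78  57  47  49  53  67  90 102 110]
 [ 57 145 175 175 173 145 146 134 129 127  62  93 105 112 121]
 [ 58 109 135 136 139 140 112 139 173  75  89 105 112 122 124]
 [ 56  59  48  68  75  88  27  65  83  87 103 110 120 125 129]
 [ 61  51  25  27  25  27  14  40  90 104 114 122 122 131 134]
 [ 63  60  26  26  18  77  44  36 111 114 120 126 131 136 137]
 [ 54  53  21  20  77  96  31  46 121 120 126 130 136 138 142]
 [ 58  56  49  73  94 106  25  56 130 123 129 136 139 143 145]
 [ 58  54  76  93 102 112  16  50 140 130 134 139 141 145 146]
 [ 56  72  93 102 109 119  39  45  83 134 138 140 146 146 149]]
212 217.1443661971831 [470.6 143.2  99. ]
217 217.97674418604652 [467.4 126.7  99. ]
222 217.27272727272728 [469.4 110.   99. ]
227 219.82890855457228 [460.5  93.5  99. ]
232 219.96969696969697 [459.6  76.9  99. ]
```

Call:
{"method": "servo_tool", "body": {"rotation": [[0,0,-0.027],[0,0,-0.054],[0,0,-0.081],[0,0,-0.108],[0,0,-0.135],[0,0,-0.162],[0,0,-0.189],[0,0,-0.216]], "slide": [[0.02,0.1,0],[0.04,0.2,0],[0.06,0.3,0],[0.08,0.4,0],[0.1,0.5,0],[0.12,0.6,0],[0.14,0.7,0],[0.146,0.73,0]], "grip": [0.6,0.4,0.2,0,-0.1,-0.1,-0.1,-0.1]}}

```text
clock: 12.18
position: [472.8, 115.7, 205.7]
ee_rot: [-0.681, 0.732, 0.001, -0.002]
contact_force: [0.1, 0.3, 0.1]
gripper_width: 38.3
grasp_force: 0.0
```

Call:
{"method": "servo_tool", "body": {"rotation": [[0,0,0],[0,0,0],[0,0,0],[0,0,0],[0,0,0]], "slide": [[0,0,0],[0,0,-0.1],[0,0,-0.25],[0,0,-0.35],[0,0,-0.35]], "grip": [-0.1,-0.1,-0.1,-0.1,-0.1]}}

```text
clock: 12.8
position: [471.9, 113.9, 135.7]
ee_rot: [-0.684, 0.73, 0.001, -0.003]
contact_force: [-0.2, 0.4, 0.7]
gripper_width: 38.4
grasp_force: 0.0
```

Run:
```python
from h import *
s=read_state();p=s["position"];print(s["clock"],p,s["contact_force"],s["gripper_width"],np.round(s["joints"],2))
R=cv2.Rodrigues(np.zeros(3))[0]
from scipy.spatial.transform import Rotation as Q
print(Q.from_quat(s["ee_rot"]).as_matrix().round(3))
d=grab("scene"); u,v=285,150
cr=d["image"][v-55:v+55,u-60:u+60]; cv2.imwrite("pics/f.png",cv2.resize(cr,None,fx=5,fy=5,interpolation=2)[...,::-1])
print((proj(d,[p,[p[0],p[1],95],[473,115,95]])-[u-60,v-55])*5)
```

```text
12.8 [471.86090082 113.89287401 135.66636349] [-0.2413477   0.41811948  0.72584032] 38.40245059246393 [ 0.57  0.25 -0.46 -0.   -0.87 -0.64]
[[-0.066 -0.998 -0.005]
 [-0.998  0.066 -0.003]
 [ 0.003  0.005 -1.   ]]
[[299.7983155  264.8425739 ]
 [295.95783662 308.50500361]
 [298.25677992 308.93639272]]
```

View pics/f.png

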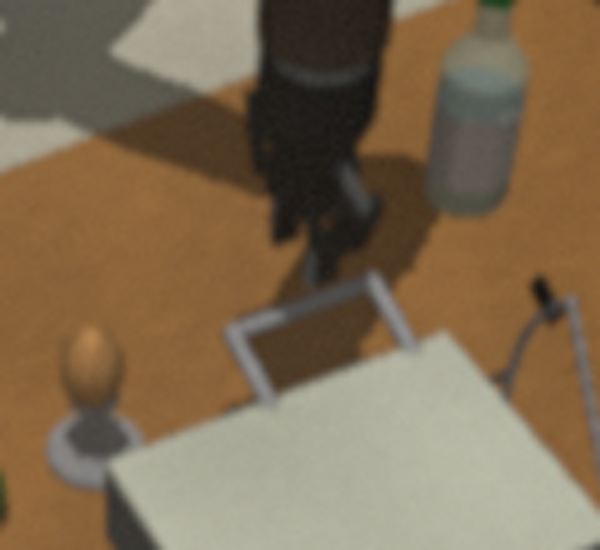

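The fingers are above the bar, whose middle at crop (303,305) is close to the predicted (298,309), and the egg is still standing at crop (92,365). Descending and closing.

Call:
{"method": "servo_tool", "body": {"rotation": [[0,0,0],[0,0,0],[0,0,0],[0,0,0],[0,0,0]], "slide": [[0,0,-0.05],[0,0,-0.15],[0,0,-0.25],[0,0,-0.305],[0,0,-0.305]], "grip": [-0.1,-0.1,-0.1,-0.1,-0.1]}}

```text
clock: 13.48
position: [473.2, 115.0, 76.3]
ee_rot: [-0.683, 0.73, 0.0, -0.001]
contact_force: [0.3, -0.3, 0.1]
gripper_width: 38.3
grasp_force: 0.0
```

Call:
{"method": "servo_tool", "body": {"rotation": [[0,0,0],[0,0,0],[0,0,0],[0,0,0],[0,0,0]], "slide": [[0,0,0],[0,0,0],[0,0,0],[0,0,0],[0,0,0]], "grip": [-0.4,-0.6,-0.8,-1,-1]}}

```text
clock: 14.1
position: [473.9, 115.3, 77.2]
ee_rot: [-0.683, 0.73, -0.0, 0.001]
contact_force: [0.5, -0.0, 3.2]
gripper_width: 9.8
grasp_force: 58.6
```

Run:
```python
from h import *
s=read_state();print(s["clock"],s["position"],s["contact_force"],s["gripper_width"],s["grasp_force"],s["wrist_torque"])
```

```text
14.1 [473.87353335 115.33924832  77.24957113] [ 0.4804753  -0.039485    3.23687592] 9.757624570455457 58.58009576797485 [-0.05241686 -0.06160032 -0.07106397]
```

The bar is gripped (width offset matches the egg's). Raising the lid along its arc to about 0.42 rad.

Call:
{"method": "servo_tool", "body": {"rotation": [[0,0,0],[0,0,0],[0,0,0],[0,0,0],[0,0,0],[0,0,0],[0,0,0],[0,0,0]], "slide": [[0.006,0,0.062],[0.016,-0.001,0.125],[0.029,-0.002,0.185],[0.045,-0.003,0.246],[0.063,-0.004,0.306],[0.085,-0.006,0.365],[0.115,-0.008,0.434],[0.149,-0.01,0.501]], "grip": [-1,-1,-1,-1,-1,-1,-1,-1]}}

```text
clock: 15.1
position: [501.7, 113.3, 176.6]
ee_rot: [-0.683, 0.731, 0.001, -0.001]
contact_force: [1.5, 5.9, -9.2]
gripper_width: 9.6
grasp_force: 58.6
```

Call:
{"method": "servo_tool", "body": {"rotation": [[0,0,0],[0,0,0]], "slide": [[0,0,0],[0,0,0]], "grip": [-1,-1]}}

```text
clock: 15.35
position: [501.7, 113.3, 176.8]
ee_rot: [-0.683, 0.731, 0.001, -0.001]
contact_force: [-2.5, 5.9, -5.8]
gripper_width: 9.8
grasp_force: 58.5
```

Run:
```python
from h import *
s=read_state();print(s["clock"],s["position"],s["contact_force"],s["gripper_width"],s["grasp_force"],s["wrist_torque"])
d=grab("scene"); t=grab("top"); cv2.imwrite("pics/top_lift.png",t["image"])
u,v=325,165
a=cv2.resize(d["image"][v-30:v+30,u-30:u+30],None,fx=10,fy=10,interpolation=2)[:600,:390]
b=cv2.resize(t["image"][145:205,170:210],None,fx=10,fy=10,interpolation=2)[:600,:390]
cv2.imwrite("pics/g.png",np.hstack([cv2.resize(d["image"][135:195,300:340],None,fx=10,fy=10,interpolation=2)[:,:390],b])[...,::-1])
```

```text
15.35 [501.69852379 113.27441713 176.7593713 ] [-2.50828004  5.85144827 -5.75023621] 9.803457162337732 58.5330730676651 [ 1.50118191  0.64586947 -0.01450697]
```

View pics/g.png

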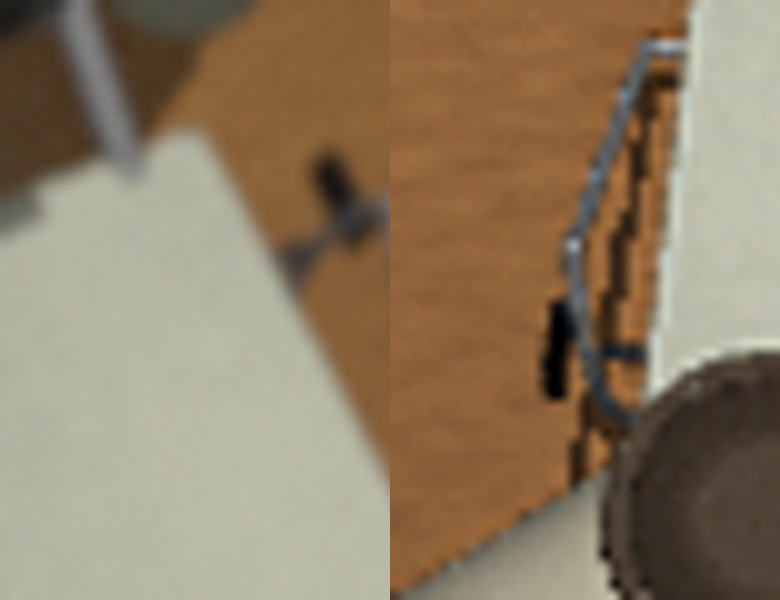

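The scene panel shows the pin at about (329.8,161.2) and the tab at (333.8,154.6). In the top panel the pin is at (193.8,180.2) and the tab at (186.7,180). I'll triangulate both; the pin's known angle (~0.417) calibrates the result.

```bash
cat > tri.py <<'E'
from h import *
yaw=np.radians(-3.9); ex=np.array([np.cos(yaw),np.sin(yaw),0]); ey=np.array([-ex[1],ex[0],0]); H=np.array([719.2,53.2,75])
def tri(s,t,ps,pt_,n):
    a=ray(s,*ps); b=ray(t,*pt_); k=np.linalg.lstsq(np.c_[a,-b],t["c"]-s["c"],rcond=None)[0]
    X=(s["c"]+k[0]*a+t["c"]+k[1]*b)/2; L=X-H; x=-(L@ex)
    print(n,X.round(1),"y",round(L@ey,1),"r",np.hypot(x,L[2]).round(1),"ang",np.arctan2(L[2],x).round(3),"miss",np.linalg.norm(s["c"]+k[0]*a-t["c"]-k[1]*b).round(1))
E
python3 - <<'E'
from tri import *
s=grab("scene"); t=grab("top")
def dark(d,u0,u1,v0,v1,th):
    g=d["image"][v0:v1,u0:u1].max(2).astype(float); w=np.clip(th-g,0,None); v,u=np.mgrid[v0:v1,u0:u1]; return (w*u).sum()/w.sum(),(w*v).sum()/w.sum()
ts=dark(s,328,340,147,160,70); tt=dark(t,182,189,170,190,40); print(ts,tt)
tri(s,t,ts,tt,"tab"); tri(s,t,(333.8,154.6),(186.4,179.7),"tab2")
tri(s,t,(332.6,150.5),(185.8,183.5),"outer"); tri(s,t,(335,158),(187,176.2),"inner")
tri(s,t,(329.8,161.2),(193.3,180.2),"pin")
print("pin expected",proj(s,[H-150*np.cos(.417)*ex+np.array([0,0,150*np.sin(.417)])+y*ey for y in(135,146)]),proj(t,[H-150*np.cos(.417)*ex+np.array([0,0,150*np.sin(.417)])+y*ey for y in(135,146)]))
print(s["image"][155:168,322:338].max(2))
E
```

```text
(np.float64(333.4049217002237), np.float64(154.05145413870247)) (np.float64(186.19362186788155), np.float64(179.64236902050115))
tab [591.1 219.1 155.5] y 156.8 r 160.7 ang 0.525 miss 0.7
tab2 [591.8 219.5 153.3] y 157.2 r 159.1 ang 0.515 miss 1.1
outer [579.4 221.5 160.1] y 158.4 r 173.3 ang 0.513 miss 3.5
inner [603.1 217.3 148.9] y 155.8 r 146.9 ang 0.527 miss 0.8
pin [593.6 202.  133.7] y 139.9 r 147.6 ang 0.409 miss 6.4
pin expected [[327.30100367 160.96205535]
 [330.14240001 159.85756465]] [[193.87895843 180.14216609]
 [190.51733545 179.9915221 ]]
[[175 165 148 136 135 136 137 135 136 120  85  45  41  64  86  96]
 [177 170 155 140 134 135 135 137 136 128 101  64  52  59  66  76]
 [178 176 165 148 137 136 133 134 133 124 103  75  58  53  56  77]
 [178 177 172 158 140 132 128 121 116 106  91  80  62  55  74  98]
 [178 178 180 168 147 123 107  93  88  85  93  99  88  82 102 119]
 [179 180 181 174 152 114  86  69  68  84 109 119 114 110 122 129]
 [181 181 181 180 163 128  94  71  72  98 123 131 130 129 130 132]
 [180 181 180 181 177 150 115  84  89 117 131 136 132 129 132 132]
 [180 181 181 181 180 165 129  98 109 129 135 135 132 130 130 130]
 [181 182 182 182 183 175 148 119 122 134 137 133 131 131 132 132]
 [182 181 182 181 183 181 168 142 132 132 135 134 133 131 134 135]
 [182 182 181 183 182 181 178 162 143 134 133 133 133 134 136 136]
 [183 181 183 183 183 184 181 173 154 136 134 134 135 133 135 135]]
```

Tab angle ≈0.52 rad (radial, r 147–173, consistent); pin checks out. Raising to 0.52.

Call:
{"method": "servo_tool", "body": {"rotation": [[0,0,0],[0,0,0],[0,0,0],[0,0,0],[0,0,0],[0,0,0]], "slide": [[0.015,0,0.027],[0.031,0,0.054],[0.048,0,0.081],[0.066,0,0.108],[0.066,0,0.108],[0.066,0,0.108]], "grip": [-1,-1,-1,-1,-1,-1]}}

```text
clock: 16.3
position: [513.8, 112.4, 197.9]
ee_rot: [-0.683, 0.731, 0.002, -0.003]
contact_force: [-5.2, 3.6, -4.7]
gripper_width: 9.7
grasp_force: 58.4
```

Run:
```python
from tri import *
s=read_state();p=s["position"];print(s["clock"],p,s["contact_force"],s["gripper_width"],s["grasp_force"]); z=(p[2]-77.2+20)/250.8; print("theta",np.arcsin(z)-.0798)
d=grab("scene"); t=grab("top")
for th in(.46,.52,.58):
    Q=[H-150*np.cos(th)*ex+np.array([0,0,150*np.sin(th)])+y*ey for y in(132,146)]
    print(th,((proj(d,Q)-[300,135])*10).round(),((proj(t,Q)-[170,145])*10+[390,0]).round())
c=d["image"][135:195,300:340]; b=t["image"][145:205,170:210]
f=lambda x:cv2.resize(x,None,fx=10,fy=10,interpolation=2)[:,:390]
cv2.imwrite("pics/i.png",np.hstack([f(c),f(b)])[...,::-1])
```

```text
16.3 [513.77577375 112.42858354 197.90077292] [-5.15441488  3.61500725 -4.70988923] 9.741104964415088 58.39454770088196
theta 0.5158028072091716
0.46 [[273. 255.]
 [309. 241.]] [[636. 341.]
 [593. 339.]]
0.52 [[284. 246.]
 [320. 232.]] [[634. 326.]
 [590. 324.]]
0.58 [[296. 239.]
 [332. 224.]] [[631. 308.]
 [588. 306.]]
```

View pics/i.png

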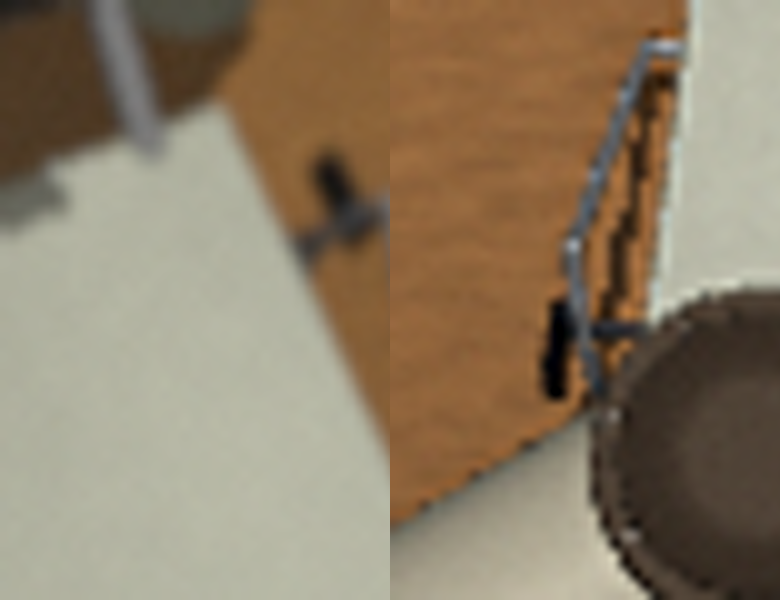

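In the top panel the pin is at row 328, as predicted for 0.52 rad. In the scene panel the pin's line meets the tab's inner end at about (352,233), so it is level with the tab. I'll hold briefly, then hand in.

Call:
{"method": "servo_tool", "body": {"rotation": [[0,0,0],[0,0,0],[0,0,0],[0,0,0]], "slide": [[0,0,0],[0,0,0],[0,0,0],[0,0,0]], "grip": [-1,-1,-1,-1]}}

```text
clock: 16.9
position: [513.8, 112.4, 197.9]
ee_rot: [-0.683, 0.731, 0.002, -0.003]
contact_force: [-4.9, 4.3, -3.8]
gripper_width: 9.7
grasp_force: 58.4
```

Run:
```python
from h import *
s=read_state();print(s["position"],s["contact_force"])
d=grab("scene");P=cloud(d);q=P[(d["depth"]>0)&(abs(P[...,0]-444)<30)&(abs(P[...,1]+31)<30)&(P[...,2]>68)];print(len(q),q.mean(0),q.max(0))
if len(q)>50 and q[:,2].max()>105: print(job_done())
```

```text
[513.78080061 112.42695356 197.91833625] [-4.87866612  4.26669096 -3.7704414 ]
165 [453.10243444 -36.40229948 101.80167331] [465.31092779 -13.57435865 125.96524541]
the job is handed in; nothing more can be done
None
```

I handed the job in at about 17 s with the small egg standing on the post and the lid held still at about 0.52 rad, its pin level with the index tab by my measurements; no verdict came back.

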